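Stamp the bookplate and hold the stamp down

ROBOT

A 7-joint arm with a two-finger parallel gripper is mounted at the origin on the work surface. World frame = base frame: x ahead of the robot, y to its left, z up, the work surface at z = 0. Lengths are in m, angles in rad, forces in N, time in s.
With the tool pointing down it reaches from about 0.425 to 0.925 m from the base axis. Payload 6.8 kg.
Tool frame: the origin (TCP) lies on the centre line of the jaws, within the pads' length; the fingertips stand 8 mm ahead of it and the grasp point (between the pads) lies 11 mm behind it; z points along the fingers, y is the line along which they close (so a half turn about z gives the same grasp; the last joint's range is limited). The gripper opens to 88 mm and grips with 3 to 60 N. Pads are 20 mm wide; open, the fingers measure 115 mm over their backs; the gripper's body (75 mm by 178 mm) begins 61 mm behind the grasp point.
Start: joints at [-1.437, 0.477, 0.022, 1.555, -0.011, 1.109, -0.083], TCP at [0.162, 0.655, 0.231] pointing down, gripper open.
Joint ranges: [-2.96, 2.96], [-0.34, 2.1], [-1.41, 1.46], [0.24, 2.44], [-1.37, 4.51], [0.17, 1.92], [-2.96, 2.96]. Speed limits (rad/s): [2.39, 2.39, 3.14, 3.14, 3.14, 3.14, 3.14].

INTERFACE

Orientations are given as [roll, pitch, yaw] about the fixed x, y, z axes, in that order (R = Rz(yaw) Ry(pitch) Rx(roll)).
In Python, from plant import manip, eyes gives the robot as it stands.
- The arm moves only by the tool servo_tool, never from a script. Its argument "steps" is a list of rows, each a list of 7 numbers: the shift along the tool's x, y, z in mm, then the turn, a rotation vector about the tool's x, y, z in degrees, then the opening, from 0 (shut) to 1 (fully open). A call has 1 to 10 rows; each row shifts and turns the commanded pose from where the row before left it, along the tool's axes as they then stand; what a row does not reach is not made up. A row lasts 1/12 s, in which the tool goes at most 41.7 mm and 7.16 degrees, less where a joint would pass 70% of its speed; a pose out of reach is approached as far as the arm can. A call with a gripper value outside its range is refused whole. The fingers move at their own pace and stop on an object; the grip force is fixed at half the most. Time passes only in rows, so rows that do not move let the fingers close. It gives the time, the measured TCP pose, the force, the opening and the grip force at its end, in the units of the state.
- manip.read_state(): the state, without advancing time (a new reading comes with each control period).
- eyes.grab_frame(name): name is "scene" or "top"; returns a dict with "color" (384x512x3 uint8, red, green, blue), "z_map" (384x512 float32, m along the optical axis (not along the pixel's ray), 0 where there is no reading), "vfov" (degrees; the focal length in pixels is half the picture's height over the tangent of half this angle, whatever the lens; pixels are square), "cx", "cy" (the principal point, pixels), "R" (3x3) and "t" (3): a world point X has camera coordinates R X + t. Camera axes: x right, y down, z forward; pixel columns grow to the right and rows downward; lengths in m; the calibration is good to about 2 mm. A picture is of the moment at which its call begins.
- manip.hand_in(): hands the job in; it is judged then, once.
The state is a dict: "time_s": time; "joint_positions": joint angles; "joint_velocities": joint speeds; "effort": joint torques, N m; "position": TCP position; "ee_rot": TCP orientation; "wrist_force": force on the tool from outside, world axes, zero at the start; "wrist_torque": the same for the moment, N m; "width": finger opening in m; "grip_force": force on a finger pad.
Only numpy, scipy, OpenCV 4.12 (cv2) and the standard library are available. Lean on these libraries where they do the work, as an engineer would, in place of code of your own. Each camera call takes 0.05 s, during which the arm holds its last target. There are 200 camera calls.

TASK

This book still lacks our owner's mark: pick up the red self-inking stamp, stand it squarely in the blank box of the bookplate inside the open book's front cover, with the stamp's white-marked front towards the foot of the book, and push its cap all the way down. Keep the cap fully down so that the ink takes: finish while still holding it pressed, firmly but without leaning hard on it. Do not press the stamp down anywhere else or drag it out of the box while it is down, and leave the blue stamp and everything else on the desk where they are.

Things in the scene. Friction and masses are not known exactly. Their poses are not given: they have to be found in the camera images.
- red_stamp: Red self-inking stamp, loose, upright, about 0.13 kg. Black open foot frame 40 x 66 mm (x by y), 8 mm high; above it the red cap, a block 34 x 62 mm (x by y), flat-sided, from 40 to 84 mm above the foot's underside while up; grip it across the 34 mm. Origin: centre of the foot's underside, z up. Its front looks along -x: white panel on that face, white line along that edge of the black top.
- red_stamp_front (a point): Point on the underside of the red stamp's foot in the middle of its front edge, 20 mm along -x of the frame's origin.
- red_stamp_top (a point): Centre of the top of the red stamp's cap; 84 mm above the foot's underside with the cap up, 66 mm with it fully down.
- red_stamp_cap (a joint): How far the red cap is pressed down on its frame, in m: 0 = up (the spring keeps it there, also while the stamp is carried by its cap), 0.018 = fully down against its stop. Pushing takes 6 N to start, rising evenly to about 13 N fully down; it springs up when let go.
- box (a point): Centre of the blank box printed on the bookplate, on the paper 4 mm above the desk. Thin black outline, inside 52 mm along x, 78 mm along y. x points to the head (top edge) of the book, its foot is towards -x; y points to the cover's fore-edge; z up. The off-white bookplate, 130 x 106 mm with dark red border, is pasted inside the front cover, the flat left half of the open book.
- book: Hardback lying open, fixed, 220 mm along x (foot to head) by 304 mm along y; dark green cover. Origin: under the middle of the spine, on the desk; axes as those of the box. The inside of the front cover (+y half) is flat, 4 mm above the desk; the page block (-y half) is 28 mm high. The blank box is centred at x -22 mm, y +78 mm.
- blue_stamp: A blue stamp of the same make and size as the red one (84 mm tall), a bystander. Origin: centre of the foot's underside.
- ink_bottle: Small white ink bottle with a red cap, 38 mm across and 75 mm tall, a bystander. Origin: centre of the underside.
- mug: White mug, 82 mm across and 95 mm tall, a bystander. Origin: centre of the underside.
- stapler: Black desk stapler with a dark green arm, 175 x 40 x 62 mm, a bystander. Origin: centre of the underside.
- paperweight: Turned brass paperweight, 72 mm across and 52 mm tall, a bystander. Origin: centre of the underside.
- magnifier: Magnifying glass lying flat, lens 84 mm across with a dark wooden handle along -x, 200 mm long in all, a bystander. Origin: underneath the middle of the lens.
- pen_pot: Blue-grey pen pot with pens, 76 mm across and 100 mm tall (pens to 190 mm), a bystander. Origin: centre of the underside.
Mind the look-alikes: they are no part of the job. Leave any orange look-alike of the red_stamp alone.

How it is judged:
On the way:
1. the red stamp is picked up, clear of the desk (height (world z) of red_stamp above 0.015 m and contact force between the fingers and red_stamp above 1 N), for 0.1 s.
At the end, for the whole second after the job is handed in: Red stamp flat on the page in the box: centre within 7 mm of the box's centre along each side, square within 8 degrees, upright within 4, white-marked front to the foot of the book; the robot still holds the cap down at least 15.5 of its 18 mm, stamp bearing on the book with 8 to 70 N (x of red_stamp in the frame of box between -0.007 and 0.007 m and y of red_stamp in the frame of box between -0.007 and 0.007 m and z of red_stamp in the frame of box below 0.004 m and angle between the y axis of red_stamp and the y axis of box, either way round below 0.14 rad and angle between red_stamp's own z axis and vertical below 0.07 rad and x of red_stamp_front in the frame of box below -0.005 m and value of joint red_stamp_cap above 0.0155 m and contact force between the fingers and red_stamp above 3 N and contact force between red_stamp and book between 8 and 70 N and linear speed of red_stamp below 0.02 m/s); the arm keeps its last pose, push and grip.
It fails at once if the red stamp is pressed down (cap more than 7 mm in) anywhere but in the blank box, or is dragged out of it while down (value of joint red_stamp_cap above 0.007 m and not (x of red_stamp in the frame of box between -0.012 and 0.012 m and y of red_stamp in the frame of box between -0.012 and 0.012 m and z of red_stamp in the frame of box below 0.004 m)).
It fails at once if the blue stamp or another thing on the desk is shifted by more than 20 mm or tipped over (distance of any of blue_stamp, ink_bottle, mug, stapler, paperweight, magnifier, pen_pot from where it was at the start of the episode above 0.02 m or angle between any of blue_stamp, ink_bottle, mug, stapler, paperweight, magnifier, pen_pot's own z axis and vertical above 0.35 rad).
It also fails if it takes over 38 s, if anything falls off the work surface, if the arm or the gripper's body presses on something with over 40 N, if the wrist force passes 120 N, or if a joint passes its speed limit or range.

## Working session

There is one attempt and no reset: what is moved stays moved. The work goes in short steps, Python scripts to look and compute and a tool call to move; the robot and the scene stay as the last step left them, time stands still between calls to the robot, and variables do not carry over. Pictures are saved under pics/ and viewed, at most 10 in all, crops included, and the job is handed in when it is done.

Besides the shell and the picture viewer there is one more tool, called after "Request:" as a command line: name --pt "numbers of a row" for each row, then --argument value for the rest. servo_tool: Moves the arm, as the interface text tells. Its arguments: {"type":"object","properties":{"steps":{"type":"array"}},"required":["steps"]}

```bash
mkdir -p pics; python3 - <<'E'
from plant import manip, eyes
import cv2,numpy as np
for n in("top","scene"):
    f=eyes.grab_frame(n); np.savez(f"{n}0.npz",**f)
    cv2.imwrite(f"pics/{n}0.png",cv2.resize(f["color"][:,:,::-1],(800,600),interpolation=cv2.INTER_CUBIC))
    print(n,f["vfov"],f["cx"],f["cy"],np.round(f["R"],3).tolist(),np.round(f["t"],3))
s=manip.read_state();print(s["position"],s["ee_rot"],s["width"],s["time_s"])
E
```

```text
top 49.75287448307135 252.74717975495992 193.54395266632918 [[0.029, -1.0, 0.006], [-0.998, -0.029, -0.051], [0.051, -0.005, -0.999]] [-0.013  0.604  1.509]
scene 45.28254259019122 250.1782031996458 196.92456862353845 [[0.571, 0.82, -0.02], [0.524, -0.384, -0.76], [-0.631, 0.424, -0.649]] [-0.329 -0.249  1.706]
[0.16151324 0.65484776 0.22977895] [-3.13994900e+00  1.33266806e-04  2.89984407e+00] 0.08756157473674174 0.1
```

View pics/top0.png

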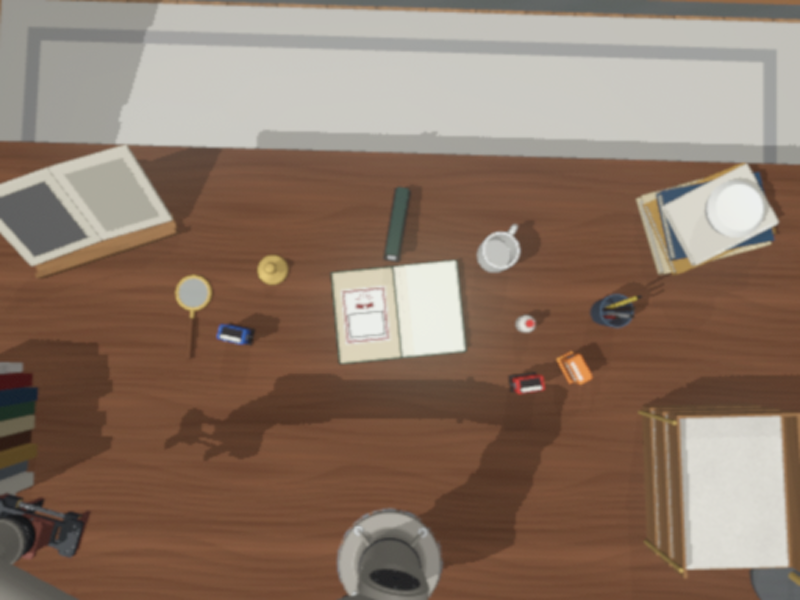

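View pics/scene0.png

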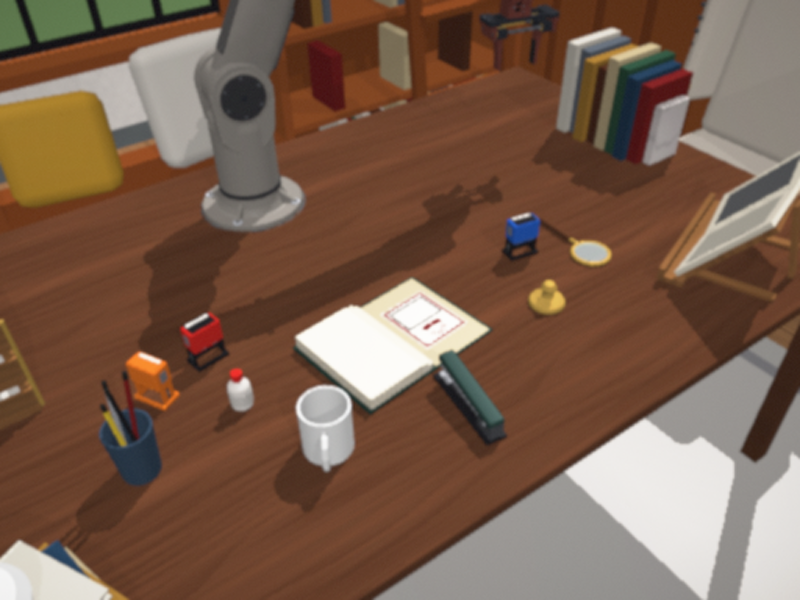

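Top view: the book is at (398,312), its box at (366,326), with the head pointing away from the robot. The red stamp is at (528,383), with the orange look-alike next to it at (574,368). I'll measure these on enlarged crops.

```bash
cat > h.py <<'E'
import numpy as np, cv2
def cam(f):
    fl=192/np.tan(np.radians(float(f["vfov"])/2)); return fl,float(f["cx"]),float(f["cy"]),f["R"],f["t"]
def ray(f,uv,z):
    fl,cx,cy,R,t=cam(f); uv=np.atleast_2d(uv).astype(float)
    d=np.c_[(uv[:,0]-cx)/fl,(uv[:,1]-cy)/fl,np.ones(len(uv))]@R
    C=-R.T@t; return C+d*((z-C[2])/d[:,2])[:,None]
def crop(f,x,y,w,h,k,name):
    cv2.imwrite(name,cv2.resize(f["color"][y:y+h,x:x+w,::-1],None,fx=k,fy=k,interpolation=cv2.INTER_NEAREST))
E
python3 - <<'E'
from h import *
T=np.load("top0.npz"); S=np.load("scene0.npz")
a=cv2.resize(T["color"][225:265,315:385],None,fx=5.7,fy=7.5,interpolation=0)
def c(f,x,y,w,h): return cv2.resize(f["color"][y:y+h,x:x+w,::-1],(400,300),interpolation=cv2.INTER_NEAREST)
im=np.vstack([np.hstack([c(T,320,225,60,45),c(T,205,175,60,45)]),np.hstack([c(S,100,195,60,45),c(S,235,175,80,60)])])
cv2.imwrite("pics/crops.png",im)
c=T["color"].astype(int); r,g,b=c[...,0],c[...,1],c[...,2]
m=((r>110)&(g<50)&(b<60)); m[:, :315]=0; m[:,355:]=0; m[:225]=0; m[265:]=0
ys,xs=np.nonzero(m);print(len(xs),xs.min(),xs.max(),ys.min(),ys.max(),xs.mean(),ys.mean())
print(cv2.minAreaRect(np.c_[xs,ys].astype(np.float32)))
print(np.round(T["z_map"][240:252,325:352:2],3))
E
```

```text
6 336 343 240 241 339.8333333333333 240.33333333333334
((339.47296142578125, 240.3378448486328), (0.493196964263916, 7.069156646728516), 80.53767395019531)
[[1.522 1.524 1.527 1.525 1.527 1.535 1.488 1.475 1.461 1.456 1.451 1.537
  1.535 1.534]
 [1.531 1.523 1.53  1.484 1.469 1.461 1.456 1.451 1.448 1.455 1.453 1.533
  1.534 1.534]
 [1.527 1.507 1.469 1.459 1.452 1.449 1.445 1.45  1.454 1.453 1.447 1.456
  1.535 1.541]
 [1.528 1.504 1.464 1.455 1.445 1.447 1.453 1.453 1.449 1.449 1.45  1.441
  1.537 1.537]
 [1.537 1.506 1.463 1.45  1.45  1.448 1.448 1.451 1.451 1.447 1.451 1.453
  1.533 1.531]
 [1.533 1.511 1.464 1.449 1.446 1.451 1.455 1.447 1.45  1.446 1.448 1.445
  1.532 1.53 ]
 [1.528 1.513 1.464 1.45  1.444 1.45  1.449 1.449 1.445 1.446 1.455 1.448
  1.532 1.536]
 [1.532 1.511 1.466 1.45  1.45  1.446 1.446 1.449 1.449 1.449 1.451 1.449
  1.532 1.532]
 [1.532 1.514 1.466 1.449 1.45  1.44  1.447 1.446 1.444 1.449 1.452 1.451
  1.529 1.529]
 [1.533 1.528 1.477 1.45  1.45  1.449 1.447 1.45  1.446 1.453 1.448 1.45
  1.534 1.531]
 [1.528 1.524 1.486 1.448 1.444 1.449 1.445 1.455 1.448 1.535 1.529 1.532
  1.53  1.532]
 [1.532 1.532 1.525 1.451 1.44  1.53  1.534 1.534 1.535 1.529 1.536 1.54
  1.532 1.535]]
```

View pics/crops.png

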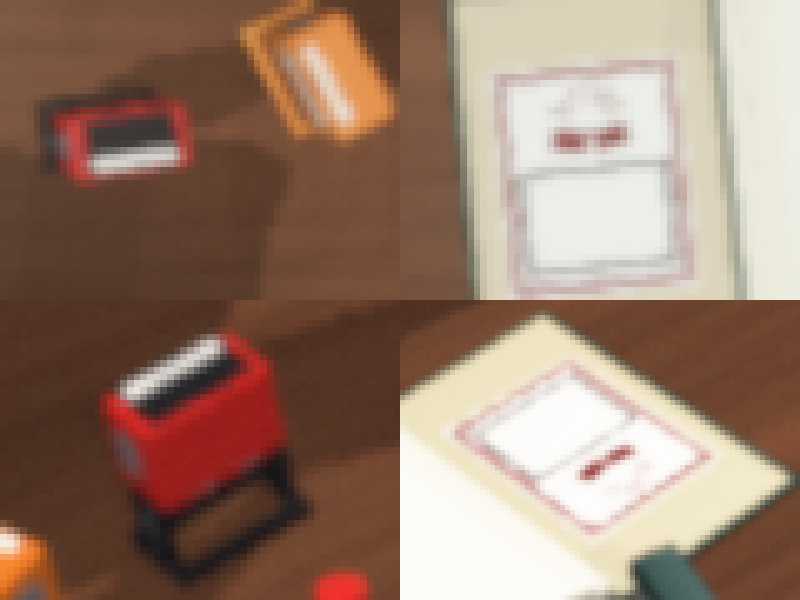

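The stamp's white line is already on the robot side, which is the foot of the book. Next I'll measure poses.

```bash
cat > m.py <<'E'
from h import *
def pts(f):
    fl,cx,cy,R,t=cam(f); v,u=np.mgrid[:384,:512]; z=f["z_map"]
    return (np.stack([(u-cx)/fl*z,(v-cy)/fl*z,z],-1)-t)@R
def rect(P): # centre, angle of long side vs world y (deg), size ; P xy metres
    (c,s,a)=cv2.minAreaRect((P*1000).astype(np.float32)); 
    b=cv2.boxPoints((c,s,a)); e=b[1]-b[0]; e2=b[2]-b[1]
    l=e if np.hypot(*e)>np.hypot(*e2) else e2
    l=l*np.sign(l[1]); return np.round(c,1),round(float(np.degrees(np.arctan2(-l[0],l[1]))),1),np.round(s,1)
E
python3 - <<'E'
from m import *
for n,win in(("top",(315,225,355,265)),("scene",(105,195,150,240))):
    f=np.load(n+"0.npz");P=pts(f);c=f["color"].astype(int)
    M=np.zeros((384,512),bool);x0,y0,x1,y1=win;M[y0:y1,x0:x1]=1
    up=M&(P[...,2]>.074)&(P[...,2]<.1)
    v,u=np.nonzero(up);X=ray(f,np.c_[u,v],.084)[:,:2];print(n,"cap top",rect(X),len(u),np.round(X.mean(0)*1000,1), "depth z",np.median(P[up][:,2]))
    w=M&(c.min(-1)>150)&(P[...,2]>.06)
    v,u=np.nonzero(w);X=ray(f,np.c_[u,v],.084)[:,:2];print(" white line",rect(X),np.round(X.mean(0)*1000,1),len(u))
# box: bright region enclosed by outline
for n,win,k in(("top",(205,175,265,225),(235,208)),("scene",(235,175,315,235),(267,204))):
    f=np.load(n+"0.npz");c=f["color"];x0,y0,x1,y1=win
    k8=8; g=cv2.resize(cv2.cvtColor(c[y0:y1,x0:x1],cv2.COLOR_RGB2GRAY),None,fx=k8,fy=k8,interpolation=cv2.INTER_CUBIC)
    s=(int((k[0]-x0+.5)*k8),int((k[1]-y0+.5)*k8))
    for d in (12,20,28):
        mk=np.zeros((g.shape[0]+2,g.shape[1]+2),np.uint8)
        cv2.floodFill(g.copy(),mk,s,0,d,80,cv2.FLOODFILL_FIXED_RANGE|cv2.FLOODFILL_MASK_ONLY|(255<<8))
        m=cv2.morphologyEx(mk[1:-1,1:-1],cv2.MORPH_OPEN,np.ones((25,25)))
        v,u=np.nonzero(m);X=ray(f,np.c_[(u+.5)/k8+x0-.5,(v+.5)/k8+y0-.5],.004)[:,:2];print(n,d,"box",rect(X),np.round(X.mean(0)*1000,1))
# book outline in top by green/dark? cover lining depth
f=np.load("top0.npz");c=f["color"].astype(int)
M=(c.min(-1)>140);lab=cv2.connectedComponents(M.astype(np.uint8))[1];
for p in((225,180),(280,200)):
    v,u=np.nonzero(lab==lab[p[1],p[0]]);z=.004 if p[0]<250 else .028
    print("half",rect(ray(f,np.c_[u,v],z)[:,:2]),len(u))
E
```

```text
top cap top (array([ 427.2, -300.3]), 8.7, array([34.1, 62.8])) 175 [ 427.  -300.5] depth z 0.08280881865193097
 white line (array([ 417.4, -305.6]), 9.7, array([ 8.3, 42.6])) [ 417.1 -305. ] 32
scene cap top (array([ 480.5, -335.3]), 75.6, array([105.1, 167.5])) 277 [ 440.2 -307.4] depth z 0.08475090666284156
 white line (array([ 416.3, -303.1]), 9.1, array([ 9.4, 43.4])) [ 416.4 -303.4] 38
top 12 box (array([552.3,  71.7]), 7.4, array([48.5, 74.2])) [552.2  71.5]
top 20 box (array([552.3,  71.5]), 7.4, array([50.5, 76.5])) [552.3  71.4]
top 28 box (array([552.4,  71.3]), 7.3, array([52.6, 78.2])) [552.3  71.4]
scene 12 box (array([578. ,  75.4]), -81.1, array([103.9,  88.6])) [577.4  75.4]
scene 20 box (array([576.6,  74.9]), -80.5, array([109. ,  90.7])) [579.6  76.1]
scene 28 box (array([582.,  27.]), 7.5, array([204.9, 227.2])) [588.7  37.8]
half (array([584.8,  -3.9]), 7.3, array([217.8, 295.7])) 4611
half (array([583.9,  -3.7]), 7.3, array([214.4, 291.1])) 4611
```

Request:
servo_tool --pt "0 0 0 0 0 0 1" --pt "-20 -10 0 0 0 3 1" --pt "-20 -10 0 0 0 3 1"

```text
time_s: 0.35
position: [0.1937, 0.6258, 0.2301]
ee_rot: [-3.141, -0.001, 2.796]
wrist_force: [0.2, -0.1, -0.5]
width: 0.0879
grip_force: 0.0
```

```bash
python3 -c "
from plant import manip
s=manip.read_state();print([s[k] for k in('joint_positions','position','ee_rot','time_s')])"
```

```text
[array([-1.40208541,  0.44468378,  0.05063185,  1.60900464, -0.02548312,
        1.08899619, -0.11957615]), array([0.19366074, 0.62577978, 0.23005729]), array([-3.14102995e+00, -7.41479059e-04,  2.79576994e+00]), 0.35]
```

Request:
servo_tool --pt "0 0 0 0 0 7 1" --pt "0 0 0 0 0 7 1" --pt "0 0 0 0 0 7 1" --pt "0 0 0 0 0 7 1" --pt "0 0 0 0 0 7 1" --pt "0 0 0 0 0 7 1" --pt "0 0 0 0 0 7 1" --pt "0 0 0 0 0 7 1" --pt "0 0 0 0 0 7 1" --pt "0 0 0 0 0 7.2 1"

```text
time_s: 1.18
position: [0.1948, 0.6254, 0.2304]
ee_rot: [-3.141, 0.0, 1.565]
wrist_force: [-0.4, -0.3, -0.7]
width: 0.088
grip_force: 0.0
```

Request:
servo_tool --pt "-28 28 0 0 0 0 1" --pt "-28 28 0 0 0 0 1" --pt "-28 28 0 0 0 0 1" --pt "-28 28 0 0 0 0 1" --pt "-28 28 0 0 0 0 1" --pt "-28 28 0 0 0 0 1" --pt "-28 28 0 0 0 0 1" --pt "-28 28 0 0 0 0 1" --pt "-28 28 0 0 0 0 1" --pt "-28 28 0 0 0 0 1"

```text
time_s: 2.02
position: [0.4758, 0.3439, 0.2307]
ee_rot: [-3.142, -0.0, 1.571]
wrist_force: [0.6, 0.8, 1.2]
width: 0.0877
grip_force: 0.0
```

Request:
servo_tool --pt "-38 6 0 0 0 0 1" --pt "-38 6 0 0 0 0 1" --pt "-38 6 0 0 0 0 1" --pt "-38 6 0 0 0 0 1" --pt "-38 6 0 0 0 0 1" --pt "-38 6 0 0 0 0 1" --pt "-38 6 0 0 0 0 1" --pt "-38 6 0 0 0 0 1" --pt "-38 6 0 0 0 0 1" --pt "-38 6 0 0 0 0 1"

```text
time_s: 2.85
position: [0.5346, -0.0363, 0.2308]
ee_rot: [3.141, -0.0, 1.571]
wrist_force: [1.2, -0.4, -0.1]
width: 0.0879
grip_force: 0.0
```

Request:
servo_tool --pt "-33 -13 0 0 0 0 1" --pt "-33 -13 0 0 0 0 1" --pt "-33 -13 0 0 0 0 1" --pt "-33 -13 0 0 0 0 1" --pt "-33 -13 0 0 0 0 1" --pt "-33 -13 0 0 0 0 1" --pt "-33 -13 0 0 0 0 1" --pt "-33 -13 0 0 0 0 1" --pt "0 0 0 0 0 -4.5 1" --pt "0 0 0 0 0 -4.5 1"

```text
time_s: 3.68
position: [0.4291, -0.301, 0.2307]
ee_rot: [-3.141, 0.001, 1.726]
wrist_force: [0.1, 1.0, -0.1]
width: 0.0876
grip_force: 0.0
```

Request:
servo_tool --pt "0 0 0 0 0 0 1" --pt "0 0 0 0 0 0 1"

```text
time_s: 3.85
position: [0.4306, -0.2984, 0.2305]
ee_rot: [3.142, -0.0, 1.725]
wrist_force: [-0.1, 0.8, -0.1]
width: 0.0881
grip_force: 0.0
```

```bash
cat > go.py <<'E'
import sys,numpy as np
from plant import manip
from scipy.spatial.transform import Rotation as Ro
x,y,z,yaw=map(float,sys.argv[1:5])  # mm, deg
s=manip.read_state();R=Ro.from_euler("xyz",s["ee_rot"])
G=Ro.from_euler("xyz",[180,0,yaw],degrees=True)
print("pos",np.round(s["position"]*1000,1),"rpy",np.round(np.degrees(s["ee_rot"]),2),"t",s["time_s"],"w",s["width"],"F",np.round(s["wrist_force"],1),"j",np.round(s["joint_positions"],2))
print("tool shift mm",np.round(R.inv().apply(np.array([x,y,z])-s["position"]*1000),1),"turn deg",np.round(np.degrees((R.inv()*G).as_rotvec()),2))
E
python3 go.py 427 -300 52 99
```

```text
pos [ 430.6 -298.4  230.5] rpy [ 1.800e+02 -2.000e-02  9.886e+01] t 3.85 w 0.08814594726112687 F [-0.1  0.8 -0.1] j [-0.09  0.27  0.69  1.95 -0.2   1.    0.85]
tool shift mm [ -1.1  -3.8 178.5] turn deg [ 0.   -0.02 -0.14]
```

Request:
servo_tool --pt "-1 -4 30 0 0 0 1" --pt "0 0 30 0 0 0 1" --pt "0 0 30 0 0 0 1" --pt "0 0 30 0 0 0 1" --pt "0 0 30 0 0 0 1" --pt "0 0 18 0 0 0 1" --pt "0 0 10 0 0 0 1" --pt "0 0 0 0 0 0 1" --pt "0 0 0 0 0 0 1"

```text
time_s: 4.6
position: [0.4271, -0.3002, 0.053]
ee_rot: [-3.141, 0.0, 1.727]
wrist_force: [-1.0, 0.2, 0.3]
width: 0.0877
grip_force: 0.0
```

Request:
servo_tool --pt "0 0 0 0 0 0 0.6" --pt "0 0 0 0 0 0 0.5" --pt "0 0 0 0 0 0 0.42" --pt "0 0 0 0 0 0 0.38" --pt "0 0 0 0 0 0 0.2" --pt "0 0 0 0 0 0 0" --pt "0 0 0 0 0 0 0" --pt "0 0 0 0 0 0 0" --pt "0 0 0 0 0 0 0"

```text
time_s: 5.35
position: [0.4267, -0.3002, 0.0526]
ee_rot: [-3.141, -0.0, 1.728]
wrist_force: [-0.2, -0.2, 1.1]
width: 0.0338
grip_force: 30.0
```

Request:
servo_tool --pt "0 0 -10 0 0 0 0" --pt "0 0 -20 0 0 0 0" --pt "0 0 -25 0 0 0 0" --pt "0 0 -25 0 0 0 0" --pt "0 0 0 0 0 0 0" --pt "0 0 0 0 0 0 0"

```text
time_s: 5.85
position: [0.4276, -0.3005, 0.134]
ee_rot: [3.139, 0.001, 1.728]
wrist_force: [0.1, 0.9, -1.6]
width: 0.034
grip_force: 30.0
```

Request:
servo_tool --pt "20 10 0 0 0 0 0" --pt "35 18 0 0 0 0 0" --pt "37 20 0 0 0 0 0" --pt "37 20 0 0 0 0 0" --pt "37 20 0 0 0 0 0" --pt "37 20 0 0 0 0 0" --pt "37 20 0 0 0 0 0" --pt "37 20 0 0 0 0 0" --pt "37 18 0 0 0 0 0" --pt "33 16 0 0 0 1.6 0"

```text
time_s: 6.68
position: [0.551, 0.0718, 0.1314]
ee_rot: [-3.139, -0.0, 1.701]
wrist_force: [1.1, 0.1, -1.5]
width: 0.0339
grip_force: 30.0
```

Request:
servo_tool --pt "0 0 0 0 0 0 0" --pt "0 0 0 0 0 0 0" --pt "0 0 0 0 0 0 0"

```text
time_s: 6.93
position: [0.5505, 0.0681, 0.1315]
ee_rot: [-3.139, 0.001, 1.7]
wrist_force: [-0.2, -1.7, -1.4]
width: 0.0342
grip_force: 30.0
```

```bash
python3 go.py 552.4 71.4 65 97.4; python3 - <<'E'
from m import *
from plant import eyes
o=[]
for n,w in(("top",(185,150,100,75)),("scene",(230,120,100,75))):
    f=eyes.grab_frame(n);np.savez(n+"1.npz",**f);x,y,W,H=w
    o.append(cv2.resize(f["color"][y:y+H,x:x+W,::-1],(400,300),interpolation=0))
cv2.imwrite("pics/c1.png",np.hstack(o))
E
```

```text
pos [550.5  68.1 131.5] rpy [-1.7986e+02  6.0000e-02  9.7400e+01] t 6.9333 w 0.03415019736254748 F [-0.2 -1.7 -1.4] j [-0.69  0.45  0.58  1.96 -0.33  0.82  0.21]
tool shift mm [ 3.1  2.4 66.5] turn deg [-0.14  0.06 -0.  ]
```

View pics/c1.png

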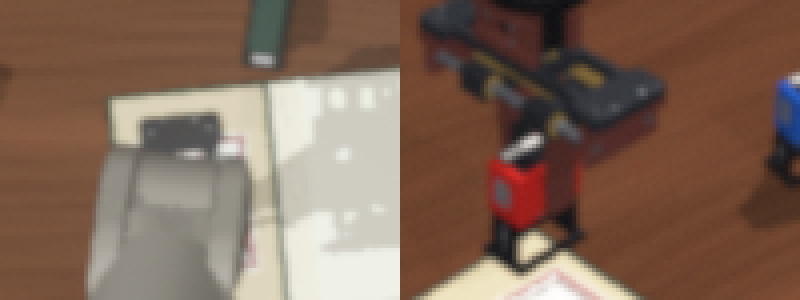

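Both views show the stamp upright in the grip above the plate, with its front to the robot. I'll check its offset in the grip from its foot and cap corners in the scene view (near (260,187), (275,180) and (264,177)).

```bash
python3 - <<'E'
from m import *
f=np.load("scene1.npz");a=np.radians(7.4);R=np.array([[np.cos(a),-np.sin(a)],[np.sin(a),np.cos(a)]])
fl,cx,cy,Rc,t=cam(f)
for n,o,z,uv in(("cap",(17,-31),119,(264.2,177)),("foot",(20,-33),79,(260.5,187)),("foot+y",(20,33),79,(275.5,180))):
    X=np.r_[R@o+[550.5,68.1],z]/1000; p=Rc@X+t
    print(n,"seen centre",np.round(ray(f,uv,z/1000)[0][:2]*1000-R@o,1),"predicted px",np.round([fl*p[0]/p[2]+cx,fl*p[1]/p[2]+cy],1),uv)
crop_=cv2.resize(f["color"][150:200,245:295,::-1],(600,600),interpolation=0);cv2.imwrite("pics/c2.png",crop_)
E
```

```text
cap seen centre [557.   77.9] predicted px [260.  177.1] (264.2, 177)
foot seen centre [543.6  73.8] predicted px [260.3 189. ] (260.5, 187)
foot+y seen centre [551.9  62.3] predicted px [276.8 179. ] (275.5, 180)
```

View pics/c2.png

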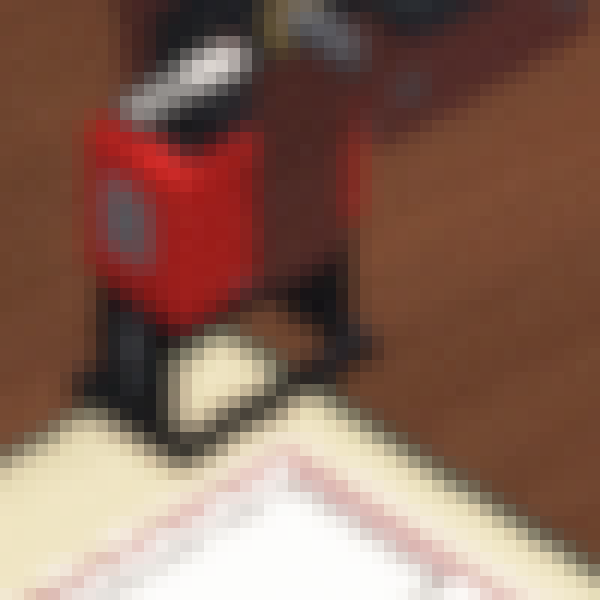

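Request:
servo_tool --pt "3 2.5 10 0 0 0 0" --pt "0 0 20 0 0 0 0" --pt "0 0 20 0 0 0 0" --pt "0 0 14 0 0 0 0" --pt "0 0 6 0 0 0 0" --pt "0 0 0 0 0 0 0" --pt "0 0 0 0 0 0 0"

```text
time_s: 7.62
position: [0.5538, 0.0714, 0.0626]
ee_rot: [-3.141, 0.0, 1.699]
wrist_force: [0.0, 0.3, -1.1]
width: 0.0341
grip_force: 30.0
```

```bash
python3 go.py 552.4 71.4 57 97.4; python3 - <<'E'
from m import *
from plant import eyes
f=eyes.grab_frame("scene");np.savez("scene2.npz",**f)
cv2.imwrite("pics/c3.png",cv2.resize(f["color"][165:225,240:320,::-1],(800,600),interpolation=0))
fl,cx,cy,Rc,t=cam(f);a=np.radians(7.4);R=np.array([[np.cos(a),-np.sin(a)],[np.sin(a),np.cos(a)]])
def px(o,c,z):
    p=Rc@(np.r_[R@o+c,z]/1000)+t;return np.round((np.array([fl*p[0]/p[2]+cx-240,fl*p[1]/p[2]+cy-165])+.5)*10)
for s in((1,1),(1,-1),(-1,-1),(-1,1)):
    s=np.array(s);print("box",s,px(s*[26,39],[552.4,71.4],4),"foot",px(s*[20,33],[552.4,71.4],8))
E
```

```text
pos [553.8  71.4  62.6] rpy [-1.7998e+02  1.0000e-02  9.7320e+01] t 7.6167 w 0.034115972634357 F [ 0.   0.3 -1.1] j [-0.63  0.56  0.51  1.99 -0.42  0.69  0.27]
tool shift mm [ 0.2 -1.4  5.6] turn deg [-0.02  0.01 -0.08]
box [1 1] [409. 340.] foot [381. 329.]
box [ 1 -1] [221. 460.] foot [222. 430.]
box [-1 -1] [102. 375.] foot [130. 365.]
box [-1  1] [290. 260.] foot [289. 268.]
```

View pics/c3.png

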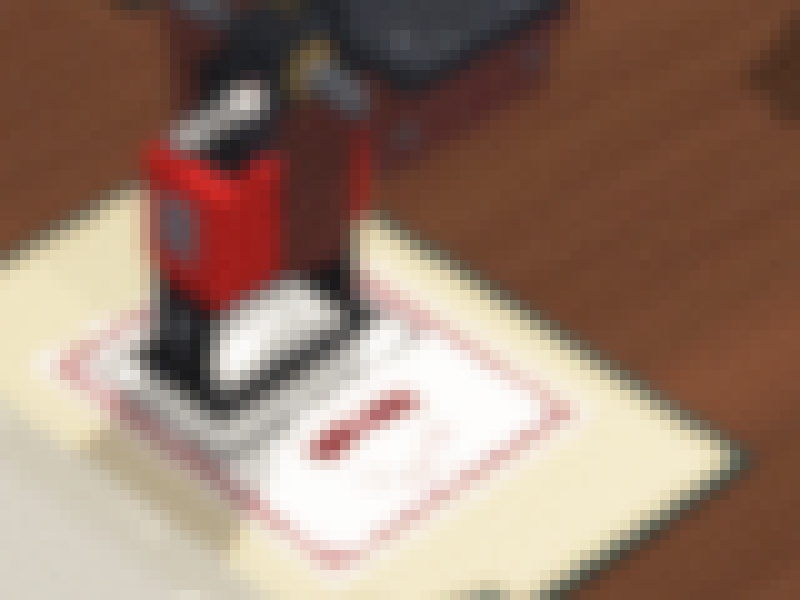

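```bash
python3 - <<'E'
from m import *
f=np.load("scene2.npz");a=np.radians(7.4);R=np.array([[np.cos(a),-np.sin(a)],[np.sin(a),np.cos(a)]])
g=cv2.cvtColor(f["color"],cv2.COLOR_RGB2GRAY).astype(np.float32)
fl,cx,cy,Rc,t=cam(f)
def samp(o,z):  # o in box frame mm
    X=np.c_[np.atleast_2d(o)@R.T+[552.4,71.4],np.full(len(o),z)]/1000;p=X@Rc.T+t
    uv=p[:,:2]/p[:,2:]*fl+[cx,cy];return cv2.remap(g,uv[:,:1].astype(np.float32),uv[:,1:].astype(np.float32),cv2.INTER_LINEAR).ravel()
def prof(axis,rng,lo,hi,z):
    s=np.arange(lo,hi+.1,1.5);A=0
    for k in rng:
        o=np.c_[s,np.full(len(s),k)] if axis==0 else np.c_[np.full(len(s),k),s]
        A=A+samp(o,z)
    return [(float(x),int(v)) for x,v in zip(s,A/len(rng))]
print("x prof, z4",prof(0,range(-20,21,4),10,40,4))
print("y prof, z4",prof(1,range(-10,15,4),-50,-24,4))
print("x prof, z10",prof(0,range(-20,21,4),5,35,10))
print("y prof, z10",prof(1,range(-10,15,4),-50,-24,10))
E
```

```text
x prof, z4 [(10.0, 76), (11.5, 82), (13.0, 99), (14.5, 124), (16.0, 149), (17.5, 170), (19.0, 184), (20.5, 194), (22.0, 196), (23.5, 195), (25.0, 196), (26.5, 202), (28.0, 212), (29.5, 224), (31.0, 234), (32.5, 239), (34.0, 241), (35.5, 235), (37.0, 224), (38.5, 205), (40.0, 182)]
y prof, z4 [(-50.0, 164), (-48.5, 154), (-47.0, 144), (-45.5, 138), (-44.0, 134), (-42.5, 135), (-41.0, 138), (-39.5, 143), (-38.0, 151), (-36.5, 161), (-35.0, 169), (-33.5, 171), (-32.0, 167), (-30.5, 154), (-29.0, 135), (-27.5, 112), (-26.0, 90), (-24.5, 72)]
x prof, z10 [(5.0, 200), (6.5, 186), (8.0, 168), (9.5, 144), (11.0, 120), (12.5, 97), (14.0, 82), (15.5, 79), (17.0, 88), (18.5, 111), (20.0, 136), (21.5, 160), (23.0, 179), (24.5, 193), (26.0, 200), (27.5, 201), (29.0, 201), (30.5, 205), (32.0, 213), (33.5, 224), (35.0, 234)]
y prof, z10 [(-50.0, 144), (-48.5, 140), (-47.0, 139), (-45.5, 142), (-44.0, 146), (-42.5, 155), (-41.0, 164), (-39.5, 172), (-38.0, 173), (-36.5, 166), (-35.0, 152), (-33.5, 130), (-32.0, 104), (-30.5, 79), (-29.0, 60), (-27.5, 47), (-26.0, 43), (-24.5, 48)]
```

Request:
servo_tool --pt "-1 -1.5 0 0 0 0 0" --pt "0 0 2 0 0 0 0" --pt "0 0 2 0 0 0 0" --pt "0 0 2 0 0 0 0" --pt "0 0 2 0 0 0 0" --pt "0 0 0 0 0 0 0" --pt "0 0 0 0 0 0 0"

```text
time_s: 8.25
position: [0.5526, 0.071, 0.055]
ee_rot: [3.141, -0.0, 1.7]
wrist_force: [-2.4, 0.3, 5.4]
width: 0.0337
grip_force: 30.0
```

Request:
servo_tool --pt "0 0 2 0 0 0 0" --pt "0 0 2 0 0 0 0" --pt "0 0 2 0 0 0 0" --pt "0 0 0 0 0 0 0" --pt "0 0 0 0 0 0 0"

```text
time_s: 8.67
position: [0.5526, 0.071, 0.0492]
ee_rot: [3.141, -0.001, 1.7]
wrist_force: [-2.4, 0.5, 7.9]
width: 0.034
grip_force: 30.0
```

Request:
servo_tool --pt "0 0 2 0 0 0 0" --pt "0 0 2 0 0 0 0" --pt "0 0 2 0 0 0 0" --pt "0 0 0 0 0 0 0" --pt "0 0 0 0 0 0 0"

```text
time_s: 9.08
position: [0.5525, 0.071, 0.0434]
ee_rot: [3.141, -0.001, 1.7]
wrist_force: [-3.7, 0.1, 10.5]
width: 0.0338
grip_force: 30.0
```

Request:
servo_tool --pt "0 0 2 0 0 0 0" --pt "0 0 1.5 0 0 0 0" --pt "0 0 1 0 0 0 0" --pt "0 0 0 0 0 0 0" --pt "0 0 0 0 0 0 0"

```text
time_s: 9.5
position: [0.5526, 0.071, 0.0391]
ee_rot: [3.141, -0.001, 1.7]
wrist_force: [-4.3, 0.1, 12.7]
width: 0.0339
grip_force: 30.0
```

Request:
servo_tool --pt "0 0 0.5 0 0 0 0" --pt "0 0 0.5 0 0 0 0" --pt "0 0 0 0 0 0 0" --pt "0 0 0 0 0 0 0"

```text
time_s: 9.83
position: [0.5525, 0.071, 0.0385]
ee_rot: [3.141, -0.001, 1.7]
wrist_force: [-5.2, 0.5, 16.9]
width: 0.0339
grip_force: 30.0
```

The force has jumped, so the cap is at its stop. One check picture before handing in.

```bash
python3 go.py 552.4 71.4 38.5 97.4; python3 - <<'E'
from m import *
from plant import eyes
f=eyes.grab_frame("scene")
cv2.imwrite("pics/c4.png",cv2.resize(f["color"][165:225,240:320,::-1],(800,600),interpolation=cv2.INTER_CUBIC))
E
```

```text
pos [552.5  71.   38.5] rpy [ 1.7999e+02 -7.0000e-02  9.7380e+01] t 9.8333 w 0.033887612360612704 F [-5.2  0.5 16.9] j [-0.6   0.59  0.48  2.01 -0.45  0.64  0.29]
tool shift mm [ 0.4 -0.1 -0. ] turn deg [ 0.01 -0.07 -0.02]
```

View pics/c4.png

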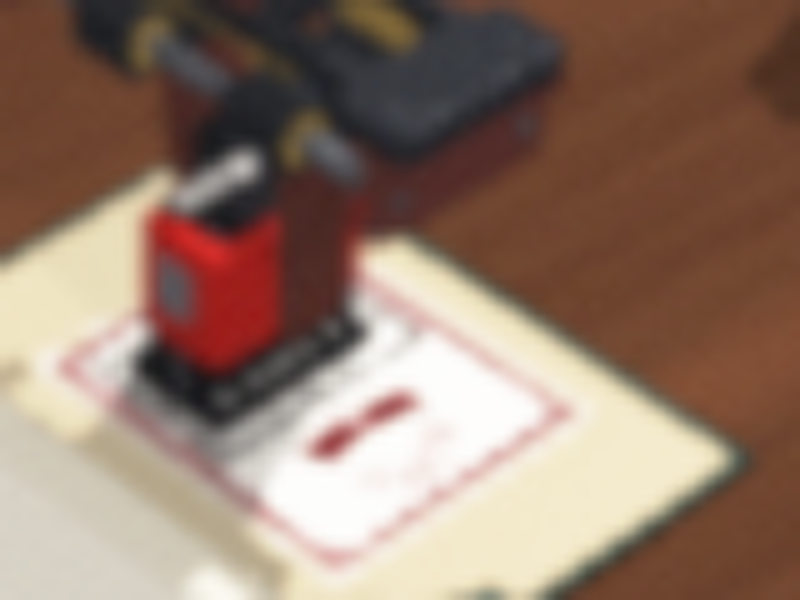

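Picture: the cap is down and the foot is flat inside the box outline, with its near corner at (218,425) and the box's top-left corner near (415,330). I'll check the margins numerically.

```bash
python3 - <<'E'
from m import *
from plant import eyes
f=eyes.grab_frame("scene")
a=np.radians(7.4);R=np.array([[np.cos(a),-np.sin(a)],[np.sin(a),np.cos(a)]])
# rectified view in the paper plane, 0.25 mm/px; x(book) up, y left, centred on target
fl,cx,cy,Rc,t=cam(f)
yy,xx=np.meshgrid(np.arange(70,-70,-.25),np.arange(60,-45,-.25))
X=np.stack([xx,yy],-1)@R.T+[552.4,71.4]
X=np.concatenate([X,np.full(X.shape[:2]+(1,),4.)],-1)/1000
p=X@Rc.T+t;uv=(p[...,:2]/p[...,2:]*fl+[cx,cy]).astype(np.float32)
im=cv2.remap(f["color"],uv[...,0],uv[...,1],cv2.INTER_CUBIC)[:,:,::-1].copy()
for v in range(-60,61,10): cv2.line(im,(int((70-v)*4),0),(int((70-v)*4),6 if v else 14),(0,0,255),1)
for v in range(-40,60,10): cv2.line(im,(0,int((60-v)*4)),(6 if v else 14,int((60-v)*4)),(0,0,255),1)
cv2.imwrite("pics/c5.png",im);print(im.shape)
E
```

```text
(420, 560, 3)
```

View pics/c5.png

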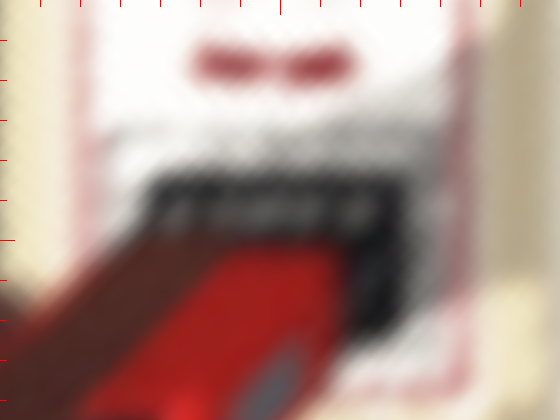

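```bash
python3 -c "
from plant import manip
print(manip.hand_in())"
```

```text
the job is handed in; nothing more can be done
None
```

I handed the job in with the red stamp standing in the bookplate's box, its front to the foot of the book and its cap held fully down at about 17–18 N; my last camera check put it within about 4 mm of the box centre, and no verdict came back.

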